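# Level the flat lap: screw its raised foot down to the bench

## Task

The small grinding machine on the jeweller's bench has two adjustable feet at its front edge, and the one under the brass knob hangs a few millimetres clear of the bench. Turn the brass knob clockwise until that foot's rubber pad just rests on the bench without being squashed hard (the white line on the knob then points straight away from the machine), and let go. The foot under the black knob already stands right: leave it alone.

Things in the scene. Friction and masses are not known exactly. Their poses are not given: they have to be found in the camera images.
- brass_foot_grip (a point): Grip point of the brass knob, on its axis, 77 mm above the bench; stays at this height. Disc 40 mm across carrying an upright bar grip 42 long, 14 wide, 30 high; bar top 7 mm above this point, disc top 23 mm below. Turns with the knob: x along the bar to its white-lined end, y across the bar (pinch), z up. The machine (at most 60 mm high) begins 35 mm behind the axis; its place varies.
- brass_foot_knob (a joint): Brass knob's turn in rad, growing clockwise seen from above, range 0 to 2.1, starts at 0.1 to 0.6. The foot goes down 6 mm per rad (steep thread). Its pad meets the bench at 1.1; at 1.35, the aim, the white line points straight away from the machine; from 1.6 on the pad is squashed too hard. Slight friction (0.06 N m): it stays where it is left.
- brass_foot_pad (a joint): How far the soft rubber pad under the brass knob (34 mm across, 12 mm high, about 1 N per mm) is squashed against the bench, in m: 0 while it hangs free, about 0.0015 at the aim, too hard from 0.003.
- black_foot_knob (a joint): Turn (rad, as above) of the black plastic knob, same shape and size, on the same front edge of the machine, 170 mm beside the brass one on either side. Its foot already rests on the bench, at 1.25 to 1.45: leave it so.

How it is judged:
By the outcome, as a careful person would: the job done as asked, in the order asked, and still so for the second after the job is handed in, with the robot touching nothing.
It also fails if it takes over 32 s, if anything falls off the work surface, if the arm or the gripper's body presses on something with over 40 N, if the wrist force passes 120 N, or if a joint passes its speed limit or range.

## Robot

A 6-joint arm with a two-finger parallel gripper is mounted at the origin on the work surface. World frame = base frame: x ahead of the robot, y to its left, z up, the work surface at z = 0. Lengths are in m, angles in degrees, forces in N, time in s.
With the tool pointing down it reaches from about 0.35 to 0.875 m from the base axis. Payload 4.2 kg.
Tool frame: the origin (TCP) lies midway between the tips of the shut fingers; the grasp point (between the pads) lies 19 mm behind it; y points along the fingers, z is the direction in which the jaws open and shut, and the axes are right-handed (so a half turn about y gives the same grasp; the last joint's range is limited). The gripper opens to 87 mm and grips with 3 to 60 N. Pads are 19 mm wide; open, the fingers measure 117 mm over their backs; the gripper's body (75 mm by 190 mm) begins 51 mm behind the grasp point.
Start: joints at [-53.881, 22.042, 0.453, 0, -68.411, -14.817], TCP at [0.227, -0.582, 0.223] pointing down, gripper open.
Joint ranges: [-179.83, 179.83], [-69.29, 118.12], [-61.27, 80.66], [-181.25, 117.63], [-171.15, -9.14], [-177.46, 177.46]. Speed limits (degrees/s): [159.86, 159.86, 180, 180, 180, 180].

## Interface

Orientations are given as [roll, pitch, yaw] about the fixed x, y, z axes, in that order (R = Rz(yaw) Ry(pitch) Rx(roll)).
In Python, from workcell import env gives the robot as it stands. The module is installed in compiled form; this text tells all that it offers. Calls block until the motion is done:
- env.goto(position, orientation): joint-space move of the TCP to a pose.
- env.move_straight(position, rotation=None, rate=0.15, force_limit=None): straight line of the TCP; rotation=None keeps the orientation; rate is the mean speed in m/s. With force_limit (N) it stops when the force on the tool has changed by that much, and returns True; else False.
- env.set_joints(angles): joint-space move.
- env.gripper_to(opening, grasp_force=None): opening from 0.0 (shut) to 1.0 (fully open); grasp_force is the grip in N (None keeps the last); returns when the fingers have stopped.
- env.dwell(seconds).
- env.inverse_kinematics(position, orientation): joint angles nearest the present ones, or None.
- env.read_state(): the state.
- env.grab_frame(name): name is "scene" or "side" or "wrist"; returns a dict with "image" (480x640x3 uint8, blue, green, red), "fx", "fy", "cx", "cy" (pixels), "position" and "orientation" of the camera in the world. Camera axes: x right, y up, looking along -z (the intrinsics and any distortion apply to the point x, -y, -z); pixel columns grow to the right and rows downward; lengths in m; the calibration is good to about 2 mm. A picture is of the moment at which its call begins. There is no depth.
A pose or a line that the arm cannot do raises env.Unreachable and nothing moves.
- env.close_job(): hands the job in, once; it reports no verdict.
Trained networks look in a picture, given as the dict that the camera call returned (one of the last four; its "shot" number tells which), for a name from the list of things; names that differ only in an ending like _2 or _b are one class to them, and where a whole thing is asked for, a point or a joint stands for the part that bears it (a point fixed in the world has none). Each returns a list of dicts, best first, with "score" (0 to 1); they miss things now and then, are a little off and sometimes report something else, mostly with a low value. They report only what shows in the picture. A call takes as long as a camera call.
- env.search_frame(picture, thing): "xyz" ([x, y, z] in m, in world coordinates, good to about 4 mm: the middle of the surface that is visible of it).
- env.trace(picture, thing): "mask" (480x640 bool, what is visible of it).
The state is a dict: "clock": time; "joint_positions": joint angles; "qvel": joint speeds; "joint_torque": joint torques, N m; "position": TCP position; "tool_rot": TCP orientation; "force": force on the tool from outside, world axes, zero at the start; "wrist_torque": the same for the moment, N m; "opening": opening from 0.0 (shut) to 1.0 (fully open).
Only numpy, scipy, OpenCV 4.12 (cv2) and the standard library are available. Lean on these libraries where they do the work, as an engineer would, in place of code of your own. Each camera call takes 0.05 s, during which the arm holds its last target. There are 200 camera calls.

## Working session

There is one attempt and no reset: what is moved stays moved. The work goes in short steps, each a Python script; the robot and the scene stay as the last script left them, time stands still between calls to the robot, and variables do not carry over. Pictures are saved under pics/ and viewed, about 8 in all and at most 12, crops included, and the job is handed in when it is done.

```bash
mkdir -p pics
python3 - <<'E'
from workcell import env
import cv2, numpy as np
s=env.read_state(); print(s['clock'],s['position'],s['tool_rot'],s['opening'])
ims=[]
for n in ["scene","side"]:
    p=env.grab_frame(n)
    print(n,p['fx'],p['fy'],p['cx'],p['cy'],p['position'],p['orientation'],[k for k in p])
    for t in ["brass_foot_grip","brass_foot_knob","black_foot_knob","brass_foot_pad"]:
        print(t,[(np.round(d['xyz'],3),round(d['score'],2)) for d in env.search_frame(p,t)][:3])
    cv2.imwrite(f"pics/{n}0.png",p['image'])
E
```

```text
0.0 [ 0.22686361 -0.58171311  0.22144583] [-8.98730804e+01  2.95621484e-03  2.12908377e+01] 0.998255137804366
scene 588.7621175415682 588.7621175415682 310.2398663474606 236.73043429003494 [ 1.10893264 -0.12088018  0.4708034 ] [55.68396693 -0.68356754 77.74644198] ['image', 'fx', 'fy', 'cx', 'cy', 'position', 'orientation', 'shot']
brass_foot_grip [(array([ 0.514, -0.096,  0.063]), 0.81)]
brass_foot_knob []
black_foot_knob [(array([0.48 , 0.068, 0.067]), 0.88)]
brass_foot_pad []
side 440.0418959630963 440.0418959630963 325.81118624358606 236.23724462042387 [ 0.25272356 -0.38084607  0.4862788 ] [ 51.08320413   0.89217121 -39.44831026] ['image', 'fx', 'fy', 'cx', 'cy', 'position', 'orientation', 'shot']
brass_foot_grip [(array([ 0.5  , -0.102,  0.066]), 0.67)]
brass_foot_knob [(array([ 0.499, -0.099,  0.066]), 0.68)]
black_foot_knob [(array([0.46 , 0.056, 0.065]), 0.89), (array([ 0.497, -0.106,  0.005]), 0.43)]
brass_foot_pad [(array([ 0.495, -0.106,  0.005]), 0.43)]
```

View pics/scene0.png

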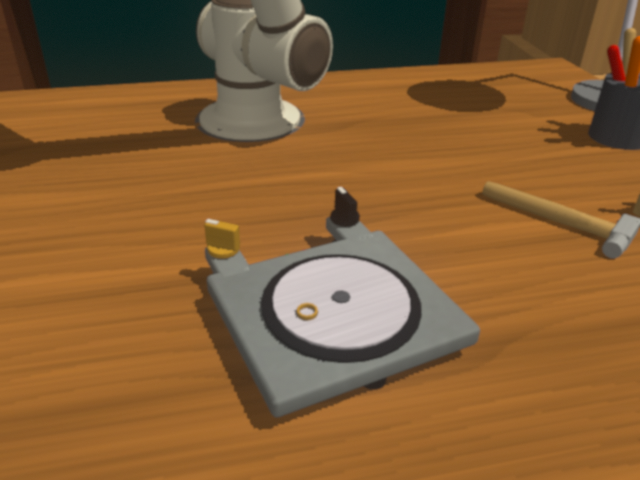

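View pics/side0.png

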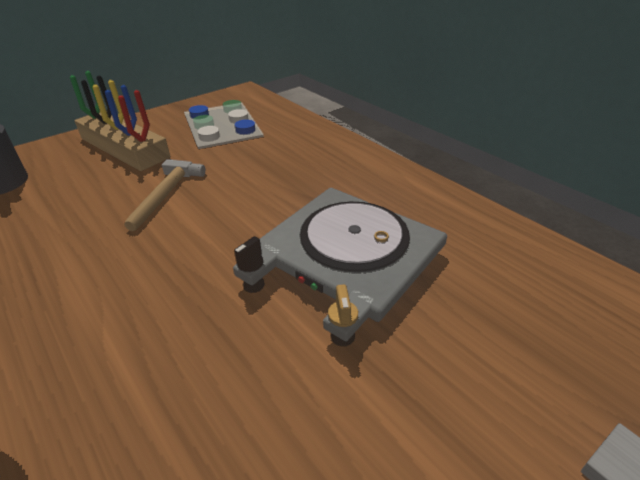

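The scene view shows the brass knob at about (222,238) with its white end on the left, toward −y, and the black knob at about (345,208). The side view shows brass at (343,310) and black at (250,255). The machine's front edge faces the robot. Next I'll take a wrist view from above.

Run:
```python
from workcell import env
import cv2, numpy as np
env.goto([0.50,-0.10,0.22],[-90,0,70])
env.gripper_to(0.45)
s=env.read_state(); print(s['clock'],s['position'],s['tool_rot'],s['joint_positions'])
p=env.grab_frame("wrist"); print(p['fx'],p['cx'],p['cy'],p['position'],p['orientation'])
for t in ["brass_foot_grip","black_foot_knob"]:
    print(t,[(np.round(d['xyz'],4),round(d['score'],2)) for d in env.search_frame(p,t)][:3])
cv2.imwrite("pics/w0.png",p['image'])
import pickle; pickle.dump(p,open('w0.pkl','wb'))
```

```text
3.5333 [ 0.50001356 -0.09996671  0.22002427] [-9.00042845e+01 -3.88757899e-03  7.00014818e+01] [ 6.95668248e+00  1.09187618e+01 -1.56688072e+01 -1.70328584e-03
 -6.34068498e+01 -2.69544385e+01]
363.4807824029373 324.27350791792225 235.07937165641718 [ 0.47657788 -0.16705393  0.38306985] [-1.50786022e+01 -6.69661937e-02  1.59943934e+02]
brass_foot_grip [(array([ 0.5064, -0.0999,  0.0728]), 0.57)]
black_foot_knob []
```

View pics/w0.png

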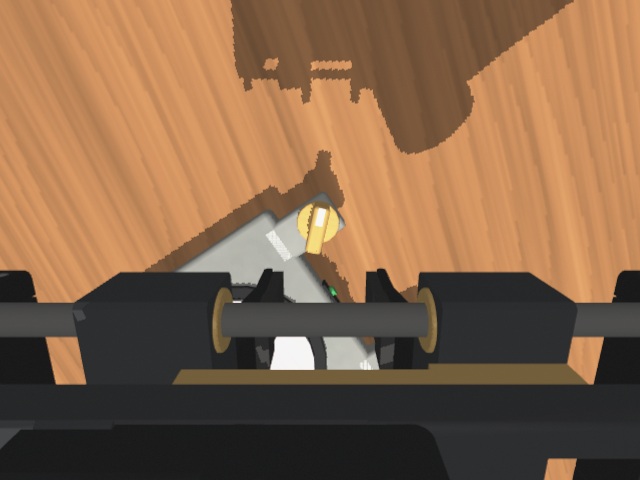

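The wrist view shows the brass knob at about (318,225), with the white end up at about (321,215). The front edge of the machine runs from (270,213) to (375,360). I'll enlarge that area.

Run:
```python
import cv2,pickle
p=pickle.load(open('w0.pkl','rb'))
cv2.imwrite('pics/w0c.png',cv2.resize(p['image'][185:285,255:375],None,fx=6,fy=6,interpolation=cv2.INTER_CUBIC))
```

```text
(no output)
```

View pics/w0c.png

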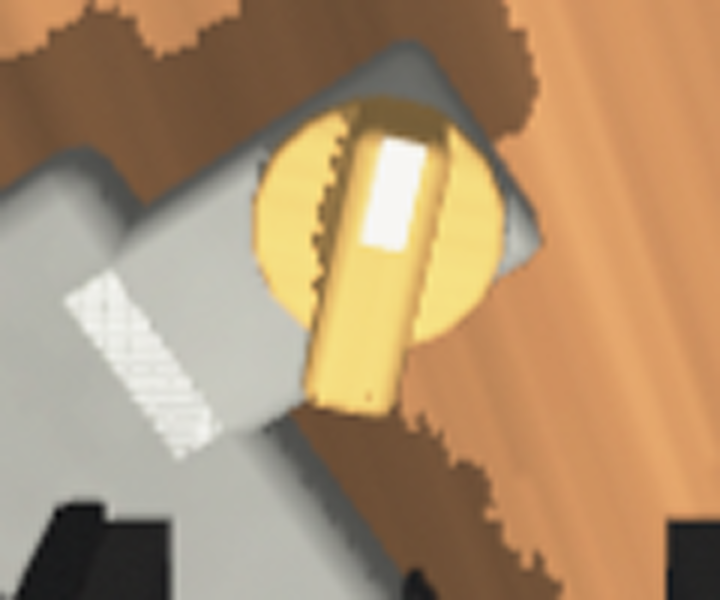

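```bash
cat > h.py <<'E'
import numpy as np, cv2
from scipy.spatial.transform import Rotation as R
def px2w(p,uv,z):
    d=np.array([(uv[0]-p['cx'])/p['fx'],-(uv[1]-p['cy'])/p['fy'],-1.])
    d=R.from_euler('xyz',p['orientation'],degrees=True).apply(d); o=np.array(p['position'])
    return o+d*(z-o[2])/d[2]
E
python3 - <<'E'
from h import *
import pickle
p=pickle.load(open('w0.pkl','rb'))
c=lambda u,v:(254.5+(u+.5)/6,184.5+(v+.5)/6)
def seg(n,a,b,z):
    A,B=px2w(p,c(*a),z),px2w(p,c(*b),z); d=B-A
    print(n,A.round(4),B.round(4),((A+B)/2).round(4),'len',np.hypot(*d[:2]).round(4),'dir',np.degrees(np.arctan2(d[1],d[0])).round(1))
seg('bar axis',(349,405),(403,140),.084)
seg('bar L',(308,395),(362,140),.084); seg('bar R',(390,412),(443,150),.084)
seg('white',(383,250),(408,140),.084)
print('disc',px2w(p,c(380,222),.054))
for z in (.045,):
    seg('tape1',(180,460),(65,300),z);seg('tape2',(220,432),(110,270),z)
    seg('front',(400,600),(250,435),z);seg('brk end',(540,240),(420,45),z-.003);seg('brk side',(130,235),(390,50),z)
print('b2k', np.degrees(np.arctan2(.068+.096,.48-.514)),np.degrees(np.arctan2(.056+.102,.46-.5)))
E
```

```text
bar axis [ 0.5184 -0.0804  0.084 ] [ 0.4978 -0.114   0.084 ] [ 0.5081 -0.0972  0.084 ] len 0.0395 dir -121.5
bar L [ 0.5234 -0.0838  0.084 ] [ 0.5032 -0.116   0.084 ] [ 0.5133 -0.0999  0.084 ] len 0.038 dir -122.2
bar R [ 0.5133 -0.0774  0.084 ] [ 0.4931 -0.1108  0.084 ] [ 0.5032 -0.0941  0.084 ] len 0.0391 dir -121.1
white [ 0.5059 -0.1002  0.084 ] [ 0.4971 -0.1138  0.084 ] [ 0.5015 -0.107   0.084 ] len 0.0162 dir -122.7
disc [ 0.50771386 -0.0978542   0.054     ]
tape1 [ 0.5532 -0.0697  0.045 ] [ 0.5605 -0.1013  0.045 ] [ 0.5568 -0.0855  0.045 ] len 0.0324 dir -77.0
tape2 [ 0.5453 -0.072   0.045 ] [ 0.5518 -0.1034  0.045 ] [ 0.5486 -0.0877  0.045 ] len 0.0321 dir -78.2
front [ 0.5279 -0.0342  0.045 ] [ 0.5409 -0.0698  0.045 ] [ 0.5344 -0.052   0.045 ] len 0.0379 dir -69.9
brk end [ 0.4857 -0.0837  0.042 ] [ 0.4931 -0.1199  0.042 ] [ 0.4894 -0.1018  0.042 ] len 0.0369 dir -78.5
brk side [ 0.5467 -0.1076  0.045 ] [ 0.4976 -0.1212  0.045 ] [ 0.5221 -0.1144  0.045 ] len 0.0509 dir -164.6
b2k 101.71247231108752 104.20676611776037
```

Run:
```python
from h import *
from workcell import env
x,y=0.508,-0.0975
env.goto([x,y,0.12],[-90,0,58.2])
env.gripper_to(0.42,25)
print('hit',env.move_straight([x,y,0.062],rate=0.08,force_limit=8))
def st(n):
    s=env.read_state(); print(n,round(s['clock'],2),np.round(s['position'],4),np.round(s['tool_rot'],1),'F',np.round(s['force'],1),'M',np.round(s['wrist_torque'],2),'op',round(s['opening'],3))
st('down')
env.gripper_to(0.0,25); st('grip')
for a in (46,34,23):
    env.goto([x,y,0.062],[-90,0,a]); st(a)
for n in ("wrist","scene"):
    cv2.imwrite(f"pics/{n}1.png",env.grab_frame(n)['image'])
```

```text
hit False
down 5.38 [ 0.5084 -0.0975  0.0623] [-90.   -0.   58.2] F [-0.7 -0.5 -0.5] M [0.01 0.05 0.08] op 0.421
grip 5.91 [ 0.5077 -0.0973  0.0623] [-90.    0.   58.2] F [-2.9  2.1  3. ] M [0.82 0.67 0.02] op 0.154
46 6.22 [ 0.5076 -0.0972  0.0623] [-90.    0.   46.2] F [-2.5  4.4  6.1] M [ 1.17  0.95 -0.04] op 0.163
34 6.54 [ 0.5075 -0.0971  0.0622] [-90.    0.   34.2] F [-2.8  3.7  4.6] M [ 1.27  1.08 -0.05] op 0.162
23 6.84 [ 0.5075 -0.0971  0.0622] [-90.    0.   23.2] F [-2.6  4.8  6. ] M [ 1.36  1.06 -0.04] op 0.161
```

Run:
```python
from h import *
from workcell import env
import pickle
x,y=0.508,-0.0975
def st(n):
    s=env.read_state(); print(n,round(s['clock'],2),np.round(s['position'],4),np.round(s['tool_rot'],1),'F',np.round(s['force'],1),'M',np.round(s['wrist_torque'],2),'op',round(s['opening'],3))
env.goto([x,y,0.062],[-90,0,12.5]); env.dwell(0.3); st('end')
env.gripper_to(0.40); st('open')
env.move_straight([x,y,0.13],rate=0.1); 
env.goto([0.52,-0.04,0.24],[-90,0,70]); st('up')
p=env.grab_frame("wrist"); pickle.dump(p,open('w1.pkl','wb'))
for t in ["brass_foot_grip","black_foot_knob"]:
    print(t,[(np.round(d['xyz'],4),round(d['score'],2)) for d in env.search_frame(p,t)][:3])
cv2.imwrite("pics/w1.png",p['image'])
```

```text
end 7.53 [ 0.5075 -0.097   0.0622] [-90.    0.   12.7] F [-3.1  5.1  5.5] M [ 1.42  1.06 -0.04] op 0.16
open 8.22 [ 0.508  -0.0976  0.062 ] [-90.   -0.   12.5] F [-0.3 -0.6 -0.3] M [-0.03 -0.04 -0.02] op 0.397
up 9.92 [ 0.5193 -0.0401  0.2388] [-89.9   0.1  69.9] F [ 0.5  0.2 -0.4] M [0.   0.08 0.03] op 0.401
brass_foot_grip [(array([ 0.5069, -0.1007,  0.0815]), 0.88), (array([0.4713, 0.0589, 0.0564]), 0.68)]
black_foot_knob [(array([0.4679, 0.0582, 0.0537]), 0.71)]
```

View pics/w1.png

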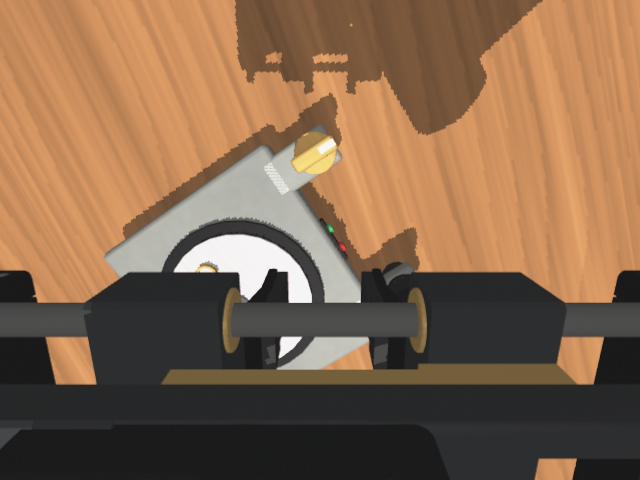

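The knob has turned. The bar now runs from about (295,165) to (335,145), white end outward, nearly parallel to the machine's side edge from (108,255) to (265,148). I'll measure that on an enlarged crop.

Run:
```python
import cv2,pickle
p=pickle.load(open('w1.pkl','rb'))
cv2.imwrite('pics/w1c.png',cv2.resize(p['image'][120:220,250:370],None,fx=6,fy=6,interpolation=cv2.INTER_CUBIC))
```

```text
(no output)
```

View pics/w1c.png

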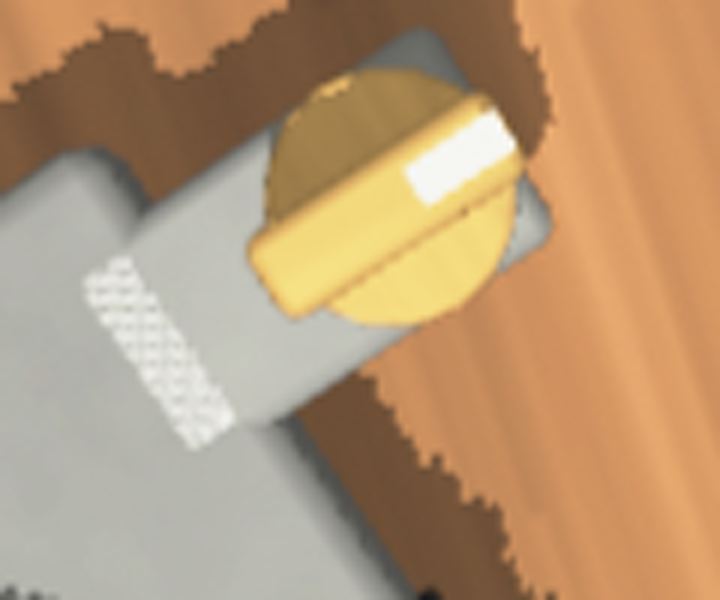

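Run:
```python
from h import *
import pickle
p=pickle.load(open('w1.pkl','rb'))
c=lambda u,v:(249.5+(u+.5)/6,119.5+(v+.5)/6)
def seg(n,a,b,z,f=c):
    A,B=px2w(p,f(*a),z),px2w(p,f(*b),z); d=B-A
    print(n,((A+B)/2).round(4),'len',np.hypot(*d[:2]).round(4),'dir',np.degrees(np.arctan2(d[1],d[0])).round(1)%360)
seg('bar L',(252,245),(480,95),.084); seg('bar R',(300,318),(522,165),.084); seg('white up',(405,175),(493,112),.084);seg('white lo',(430,205),(518,145),.084)
seg('tape1+90',(195,450),(83,285),.045);seg('tape2+90',(235,415),(127,255),.045)
seg('brk top',(150,212),(400,40),.045); seg('brk bot',(290,415),(545,235),.045)
r=lambda u,v:(u,v)
seg('mach side',(108,255),(265,148),.045,r); seg('front+90',(303,192),(362,275),.045,r)
```

```text
bar L [ 0.5092 -0.1027  0.084 ] len 0.0385 dir 192.3
bar R [ 0.5067 -0.0911  0.084 ] len 0.0384 dir 193.8
white up [ 0.4968 -0.1021  0.084 ] len 0.0151 dir 194.6
white lo [ 0.4949 -0.0968  0.084 ] len 0.015 dir 193.5
tape1+90 [ 0.5564 -0.0855  0.045 ] len 0.0318 dir 282.7
tape2+90 [ 0.548 -0.088  0.045] len 0.0307 dir 282.8
brk top [ 0.522  -0.1134  0.045 ] len 0.048 dir 193.2
brk bot [ 0.5117 -0.0763  0.045 ] len 0.0505 dir 194.7
mach side [ 0.6479 -0.0954  0.045 ] len 0.1977 dir 192.7
front+90 [ 0.5192 -0.0138  0.045 ] len 0.1062 dir 104.6
```

Run:
```python
from workcell import env
env.close_job(); print(env.read_state()['clock'])
```

```text
the job is handed in; nothing more can be done
the job is handed in; nothing more can be done
```

I turned the brass knob about 46° clockwise, let go, raised the arm clear and handed the job in. The robot's clock read about 10 s just before that, against the 32 s limit.

- **Knob angle:** after release, the wrist picture put the bar and white line at about 193°. Straight away from the machine measured 193–194° on most of its edges, so the knob is within about 1–2° of the aim of 1.35 rad.
- **Forces:** they stayed at about 8 N or less at every reading, and the knob did not slip in the grip.
- **Black knob:** the arm never came near it. I did not measure its angle before or after.
- **Rubber pad:** I did not look at how far it is squashed. That it rests properly follows only from the knob angle.

No check failed. One rough reading of the machine's front edge (104.6°) was about 2° off the others.

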